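# Load a sample tube through the light-trap flap of a tube reader

## Task

Load the capped sample tube from the rack into the tube reader: carry it upright, push it in, cap up, through the sprung flap in the reader's top and press it gently down the well until its carriage is fully home on the stop, so that the flap springs shut above it. The tube and the carriage are delicate, so feel for the stop and do not force them, and leave the rack and the other things on the bench where they are.

Things in the scene. Friction and masses are not known exactly. Their poses are not given: they have to be found in the camera images.
- tube_mid (a point): the only sample tube, standing in the rack: clear, round, white screw cap, 88 long; body 15.4 in diameter, cap (the top 14) 17.2 in diameter; about 22 g. The point is on its axis, half-way up (44 above its flat bottom, 44 below the top of the cap); z points along the tube to the cap. In the rack its bottom is 3 above the bench.
- port (a point): the reader's port: where the well's axis meets the rim of the port, in the flat top 160 above the bench; z up, x to the reader's back, y along the port's long side. The port is 36 (x) by 70 (y); this axis lies 16 behind its front edge, 20 before its back edge, mid-way in y. Below is a throat of the same section, 54 deep, with room for fingers on both sides (y) of the tube.
- bore (a point): the smooth bore of the well in the throat's floor, 54 below the rim: 17 in diameter under a funnel 28 wide, 11 deep; the point is at the funnel's mouth. In it a braked carriage (4 N, stays where left) with a spring cushion (4 N/mm, 3.5 travel) takes the tube's bottom, first 68 to 90 below the rim, and goes down with it to a stop of unknown setting (cap top 40 to 50 below the rim), felt when the push passes 10 N.
- flap (a joint): the sprung flap that shuts the port, 4 below the rim: grey plate, 67 by 34, hinged on the port's back edge, a roller on its front lip; 0 = shut (level), grows as it is pushed down, to 1.45 rad. The spring pushes it shut with 0.5 N at the lip, 1 N wide open, and leans it forward on what is in the port. It can shut once the whole tube is more than about 38 below the rim, before the carriage is home.
- reader: the tube reader: white instrument, fixed, 171 (x) by 150 (y) by 160 high: low sloping console in front, tower with the port behind; origin on the bench under the port's centre, x to its back, y to its left. A white pointer in the slot on its front rides with the carriage. The tube may push on it (housing, flap or carriage) with less than 25 N.
- rack: the loose teal tube rack, 131 (x) by 68 (y) by 51 high, 0.3 kg, open grid of 18 square holes; origin at the centre of its underside. The tube stands in the hole at x = -10, y = 0 of the rack's frame.
- timer: bystander: white lab timer lying on the bench, 58x62x19; origin at the centre of its underside.
- flask: bystander: conical flask, 64 in diameter, 106 high; origin at the centre of its underside.
- vial: bystander: capped screw vial, 22 in diameter, 48 high; origin at the centre of its underside.

How it is judged (in metres and radians):
On the way, in this order (a step that is already met when the one before it is completed fails the run):
1. the tube is lifted out of the rack (height (world z) of tube_mid above 0.12 m), for 0.1 s.
2. the tube holds the flap open and reaches into the well (value of joint flap above 0.5 rad and z of tube_mid in the frame of port below -0.022 m and horizontal distance between tube_mid and port below 0.01 m), for 0.1 s.
3. the tube is pressed home: deep in the well, its push on the reader passes 9 N (z of tube_mid in the frame of port below -0.083 m and horizontal distance between tube_mid and port below 0.004 m and contact force between tube and reader above 9 N), for 0.04 s.
At the end, for the whole second after the job is handed in: the tube, having been pressed onto the stop, stands upright (within 0.1 rad) on the well's axis (within 4 mm), at rest, the top of its cap at least 40 mm below the rim, the flap is shut (below 0.06 rad), and the rack stands within 30 mm of where it was (z of tube_mid in the frame of port below -0.084 m and horizontal distance between tube_mid and port below 0.004 m and angle between tube_mid's own z axis and vertical below 0.1 rad and value of joint flap below 0.06 rad and distance of rack from where it was at the start of the episode below 0.03 m and linear speed of tube below 0.02 m/s); the robot touches nothing.
It fails at once if the tube is pushed against the reader (housing, flap or carriage) with more than 25 N (contact force between tube and reader above 25 N).
It fails at once if the gripper presses on the reader with more than 25 N (contact force between the arm and reader above 25 N).
It fails at once if the tube is tipped more than 0.6 rad (angle between tube_mid's own z axis and vertical above 0.6 rad).
It fails at once if a bystander or the rack is knocked over or shoved away (distance of any of timer, flask, vial from where it was at the start of the episode above 0.03 m or distance of rack from where it was at the start of the episode above 0.05 m or angle between rack's own z axis and vertical above 0.3 rad).
It also fails if it takes over 72 s, if anything falls off the work surface, if the arm or the gripper's body presses on something with over 40 N, if the wrist force passes 120 N, or if a joint passes its speed limit or range.

## Robot

A 7-joint arm with a two-finger parallel gripper is mounted at the origin on a cart in front of the work surface, level with it; the furniture and walls round the work are solid. World frame = base frame: x ahead of the robot, y to its left, z up, the work surface at z = 0. Lengths are in m, angles in degrees, forces in N, time in s.
With the tool pointing down it reaches from about 0.425 to 1.025 m from the base axis. Payload 9.4 kg.
Tool frame: the origin (TCP) lies on the front face of the gripper's body, between the roots of the fingers; the fingertips stand 84 mm ahead of it and the grasp point (between the pads) lies manip.hold_point_z ahead of it (manip.hold_point_z is the distance from the TCP to the grasp point, in m); z points along the fingers, y is the direction in which the jaws open and shut (so a half turn about z gives the same grasp; the last joint's range is limited). The gripper opens to 93 mm and grips with 3 to 60 N. Pads are 15 mm wide; open, the fingers measure 128 mm over their backs; the gripper's body (75 mm by 188 mm) begins 65 mm behind the grasp point.
Start: joints at [-72.863, 34.337, -0.143, 91.639, 0.103, 54.024, -4.572], TCP at [0.266, 0.674, 0.303] pointing down, gripper open.
Joint ranges: [-147.43, 147.43], [-19.82, 112.94], [-74.19, 73.91], [6.32, 146.72], [-59.91, 239.91], [6.04, 106.73], [-150.56, 150.56]. Speed limits (degrees/s): [127.2, 127.2, 172.46, 172.46, 180, 180, 180].

## Interface

Orientations are given as [roll, pitch, yaw] about the fixed x, y, z axes, in that order (R = Rz(yaw) Ry(pitch) Rx(roll)).
In Python, from rig import manip gives the robot as it stands.
- The arm moves only by the tool servo_tool, never from a script. Its argument "plan" is a list that holds one entry, the list of rows, each a list of 4 numbers: the shift along the tool's x, y, z in m, then the turn about the tool's z in degrees. In form: [[[dx, dy, dz, twist], ...]]. A call has exactly 8 rows; each row shifts and turns the pose as measured when the row begins, along the tool's axes as they then stand; what a row does not reach is not made up. A row lasts 1/10 s, in which the tool goes at most 50 mm and 8.59 degrees, less where a joint would pass 70% of its speed; a pose out of reach is approached as far as the arm can. A call with a gripper value outside its range is refused whole. "claw" is the finger opening in m, from 0 to 0.093, set as the call begins (left out, the last holds). The fingers move at their own pace and stop on an object; the grip force is fixed at half the most. Time passes only in rows, so rows that do not move let the fingers close, or fill a call up. It gives the time, the measured TCP pose, the force and the opening at its end, in the units of the state.
- manip.observe(): the state, without advancing time (a new reading comes with each control period).
- manip.grab_frame(name): name is "side" or "top"; returns a dict with "img" (384x512x3 uint8, red, green, blue), "depth" (384x512 float32, m along the optical axis (not along the pixel's ray), 0 where there is no reading), "fx", "fy", "cx", "cy" (pixels), "R" (3x3) and "t" (3): a world point X has camera coordinates R X + t. Camera axes: x right, y down, z forward; pixel columns grow to the right and rows downward; lengths in m; the calibration is good to about 2 mm. A picture is of the moment at which its call begins.
- manip.finish_job(): hands the job in, once; it reports no verdict.
Trained networks look in the newest picture that a camera, given by its name, has taken for a name from the list of things; names that differ only in an ending like _2 or _b are one class to them, and where a whole thing is asked for, a point or a joint stands for the part that bears it (a point fixed in the world has none). Each returns a list of dicts, best first, with "conf" (0 to 1); they miss things now and then, are a little off and sometimes report something else, mostly with a low value. They report only what shows in the picture. A call takes as long as a camera call.
- manip.spot_in(query, camera): "bbox" ([left, top, right, bottom] in pixels, round what is visible of it).
- manip.outline_of(query, camera): "region" (384x512 bool, what is visible of it) and "bbox" ([left, top, right, bottom] in pixels, round what is visible of it).
- manip.tip_of(query, camera): "point" ([row, column] in pixels: a listed point, or the origin of a listed thing).
The state is a dict: "time_s": time; "joint_pos": joint angles; "qd": joint speeds; "joint_torque": joint torques, N m; "tool_pos": TCP position; "tool_rot": TCP orientation; "ft_force": force on the tool from outside, world axes, zero at the start; "ft_torque": the same for the moment, N m; "opening": opening from 0.0 (shut) to 1.0 (fully open).
Only numpy, scipy, OpenCV 4.12 (cv2) and the standard library are available. Lean on these libraries where they do the work, as an engineer would, in place of code of your own. Each camera call takes 0.05 s, during which the arm holds its last target.

## Working session

There is one attempt and no reset: what is moved stays moved. The work goes in short steps, Python scripts to look and compute and a tool call to move; the robot and the scene stay as the last step left them, time stands still between calls to the robot, and variables do not carry over. Pictures are saved under pics/ and viewed, and the job is handed in when it is done.

Besides the shell and the picture viewer there is one more tool, called after "Call:" as name([rows], argument=value, ...), one row to a line, values as JSON. servo_tool: Moves the arm, as the interface text tells. Its arguments: {"type":"object","properties":{"plan":{"type":"array"},"claw":{"type":"number"}},"required":["plan"]}

```bash
ls; mkdir -p pics; python3 - <<'E'
from rig import manip
import cv2,numpy as np
s=manip.observe()
for k,v in s.items(): print(k,np.round(v,4))
print(manip.hold_point_z)
for c in ("side","top"):
    f=manip.grab_frame(c)
    cv2.imwrite(f"pics/{c}0.png",f["img"][:,:,::-1])
    np.savez(f"{c}0.npz",**f)
    print(c,f["fx"],f["fy"],f["cx"],f["cy"],f["R"].round(3).tolist(),f["t"].round(3))
    for q in ("tube_mid","port","bore","flap","reader","rack","timer","flask","vial"):
        r=manip.tip_of(q,c)[:2]; b=manip.spot_in(q,c)[:1]
        print(q,[(np.round(x["point"],1).tolist(),round(x["conf"],2)) for x in r],[(np.round(x["bbox"],0).tolist(),round(x["conf"],2)) for x in b])
print(manip.observe()["time_s"])
E
```

```text
pics
time_s 0.0
joint_pos [-72.8628  34.3856  -0.1453  91.678    0.1042  54.0248  -4.5723]
qd [-0.0194  0.0067 -0.0264 -0.0963 -0.1088 -0.0196  0.089 ]
joint_torque [ 3.00000e-04 -7.65077e+01  1.49730e+00 -2.52361e+01 -5.25000e-02
  1.68000e-02  2.00000e-04]
tool_pos [0.266  0.6741 0.3019]
tool_rot [-1.799121e+02  9.200000e-03  1.584719e+02]
ft_force [ 0.1812 -0.076  -0.0726]
ft_torque [ 0.0053  0.0351 -0.0272]
opening 1.0039
0.0653
side 412.28893505068885 412.28893505068885 265.133337334466 189.41900897825323 [[0.714, 0.701, 0.012], [0.541, -0.54, -0.645], [-0.446, 0.467, -0.764]] [-0.324 -0.231  1.468]
tube_mid [([182.6, 296.6], 0.52)] [([297.0, 172.0, 299.0, 187.0], 0.61)]
port [([262.7, 173.1], 0.64)] [([136.0, 237.0, 228.0, 338.0], 0.73)]
bore [([272.7, 176.7], 0.71)] [([136.0, 233.0, 226.0, 335.0], 0.84)]Traceback (most recent call last):
  File "<stdin>", line 12, in <module>
ValueError: it knows: bore, flask, port, rack, reader, timer, tube_mid, vial
```

```bash
python3 - <<'E'
from rig import manip
import cv2,numpy as np
for c in ("side","top"):
    f=manip.grab_frame(c)
    cv2.imwrite(f"pics/{c}0.png",f["img"][:,:,::-1])
    np.savez(f"{c}0.npz",**f)
    print(c,f["fx"],f["fy"],f["cx"],f["cy"],f["R"].round(3).tolist(),f["t"].round(3))
    for q in ("tube_mid","port","reader","rack"):
        r=manip.tip_of(q,c)[:2]; b=manip.spot_in(q,c)[:1]
        print(q,[(np.round(x["point"],1).tolist(),round(x["conf"],2)) for x in r],[(np.round(x["bbox"],0).tolist(),round(x["conf"],2)) for x in b])
print(manip.observe()["time_s"])
a=cv2.imread("pics/side0.png");b=cv2.imread("pics/top0.png")
E
```

```text
side 412.28893505068885 412.28893505068885 265.133337334466 189.41900897825323 [[0.714, 0.701, 0.012], [0.541, -0.54, -0.645], [-0.446, 0.467, -0.764]] [-0.324 -0.231  1.468]
tube_mid [([183.0, 297.6], 0.58)] [([295.0, 169.0, 300.0, 193.0], 0.47)]
port [([264.4, 170.5], 0.58), ([293.4, 185.1], 0.21)] [([138.0, 236.0, 228.0, 336.0], 0.89)]
reader [([294.9, 183.2], 0.6)] [([137.0, 230.0, 226.0, 336.0], 0.94)]
rack [([188.3, 293.6], 0.66)] [([271.0, 165.0, 307.0, 202.0], 0.7)]
top 394.5418279634969 394.5418279634969 258.4123559703598 192.0528655030898 [[-0.011, -1.0, 0.016], [-0.996, 0.009, -0.094], [0.094, -0.017, -0.995]] [-0.058  0.502  1.209]
tube_mid [([192.3, 213.4], 0.38)] [([140.0, 196.0, 167.0, 210.0], 0.38)]
port [([179.2, 374.6], 0.56), ([174.3, 291.1], 0.43)] [([335.0, 146.0, 402.0, 207.0], 0.57)]
reader [([182.8, 356.2], 0.58), ([176.4, 373.7], 0.4)] [([332.0, 145.0, 399.0, 209.0], 0.68)]
rack [([191.7, 214.4], 0.94)] [([197.0, 167.0, 226.0, 217.0], 0.85)]
1.25
```

View pics/side0.png

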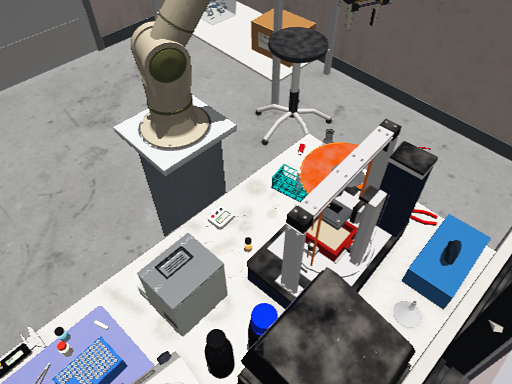

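View pics/top0.png

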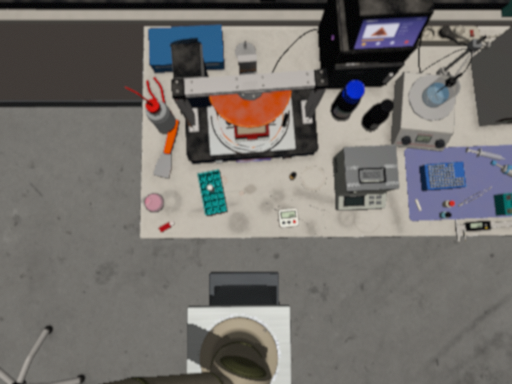

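```bash
python3 - <<'E'
import cv2,numpy as np
t=cv2.imread("pics/top0.png");s=cv2.imread("pics/side0.png")
def z(im,x,y,w,h,k): return cv2.resize(im[y:y+h,x:x+w],None,fx=k,fy=k,interpolation=cv2.INTER_CUBIC)
a=np.hstack([z(t,190,160,50,62,8),z(t,330,140,75,62,5)[:0] if 0 else cv2.resize(t[140:214,330:404],(400,400),interpolation=cv2.INTER_CUBIC).copy() if 0 else cv2.copyMakeBorder(cv2.resize(t[140:214,330:404],(400,400),interpolation=cv2.INTER_CUBIC),0,96,0,0,cv2.BORDER_CONSTANT)])
cv2.imwrite("pics/z_top.png",a)
b=np.hstack([z(s,265,155,50,56,8),cv2.copyMakeBorder(cv2.resize(s[230:340,130:240],(400,400),interpolation=cv2.INTER_CUBIC),0,48,0,0,cv2.BORDER_CONSTANT)])
cv2.imwrite("pics/z_side.png",b)
E
```

```text
(no output)
```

View pics/z_top.png

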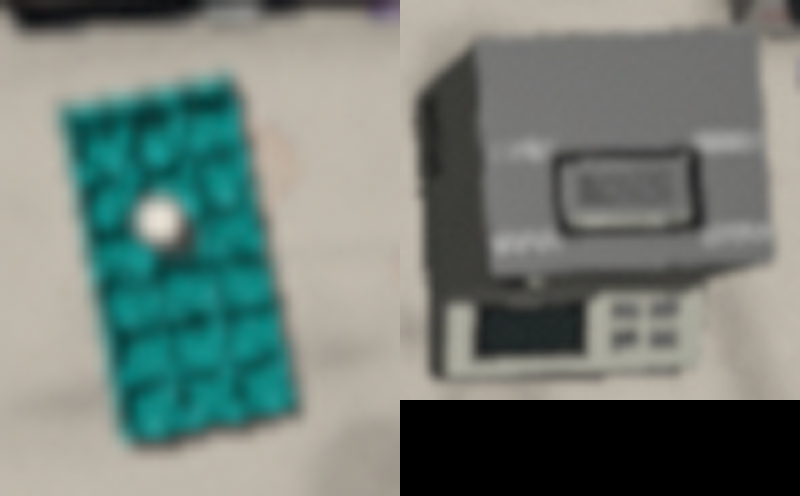

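View pics/z_side.png

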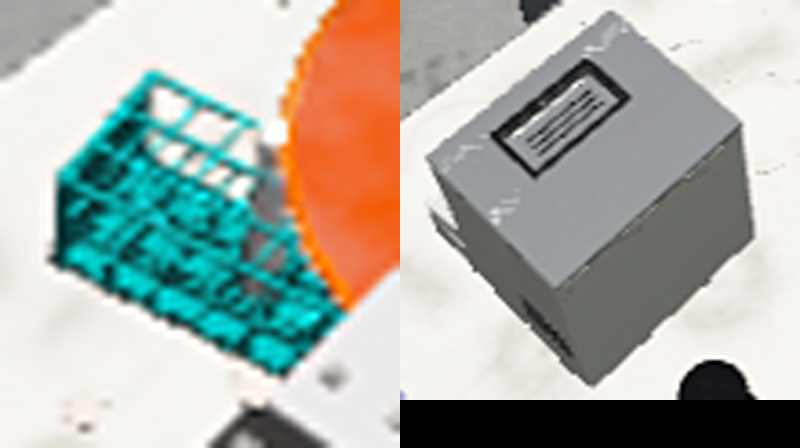

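```bash
cat > h.py <<'E'
import numpy as np,cv2
def load(c): 
    d=np.load(f"{c}0.npz"); return {k:d[k] for k in d.files}
def proj(f,X):
    p=f["R"]@np.asarray(X,float)+f["t"]; return np.array([f["fx"]*p[0]/p[2]+f["cx"],f["fy"]*p[1]/p[2]+f["cy"]])
def onplane(f,u,v,z):
    d=f["R"].T@np.array([(u-f["cx"])/f["fx"],(v-f["cy"])/f["fy"],1.]); c=-f["R"].T@f["t"]
    return c+d*(z-c[2])/d[2]
def cloud(f):
    v,u=np.mgrid[:384,:512]; D=f["depth"]
    P=np.stack([(u-f["cx"])/f["fx"]*D,(v-f["cy"])/f["fy"]*D,D],-1)
    W=(P-f["t"])@f["R"]; W[D<=0]=np.nan; return W
E
python3 - <<'E'
from h import *
t=load("top");s=load("side")
print("tops",onplane(t,372,174,.16),onplane(t,209.7,187.5,.091), "side port",onplane(s,174,263,.16),"cap",onplane(s,299,171.5,.091))
for n,f in(("top",t),("side",s)):
    W=cloud(f)
    m=(abs(W[...,2]-.16)<.012)&(W[...,1]<-.2)&(W[...,1]>-.6)&(W[...,0]<.8)
    P=W[m]; print(n,m.sum(),np.nanmin(P,0),np.nanmax(P,0), np.median(P[:,2]))
    print(cv2.minAreaRect(P[:,:2].astype(np.float32)))
W=cloud(t)
# heights map over region rows 60..215, cols 140..420
H=W[...,2]
np.set_printoptions(linewidth=250,precision=2,suppress=True)
print(H[60:220:6,150:420:9])
m=(H>.03)&(H<.07)&(W[...,1]<.25)&(W[...,1]>.0)&(W[...,0]<.62)
P=W[m];print(m.sum(),cv2.minAreaRect(P[:,:2].astype(np.float32)),np.nanmin(P,0),np.nanmax(P,0))
E
```

```text
tops [ 0.53647436 -0.37975717  0.16      ] [0.50985058 0.08173545 0.091     ] side port [ 0.54097802 -0.38355577  0.16      ] cap [0.51563026 0.07676053 0.091     ]
top 2860 [ 0.48976293 -0.59971626  0.14800688] [ 0.79974689 -0.20285372  0.17199405] 0.15900332287138264
((0.6408777832984924, -0.4077591598033905), (0.29673194885253906, 0.3988187611103058), 3.1213088035583496)
side 4038 [ 0.49521991 -0.45635171  0.14800558] [ 0.79730233 -0.20402537  0.17175802] 0.1585605151523986
((0.6374714374542236, -0.3529816269874573), (0.31148669123649597, 0.23588433861732483), 12.926121711730957)
[[ 0.07  0.07  0.07  0.33  0.33  0.33  0.07  0.07  0.07 -0.    0.32  0.32 -0.   -0.   -0.    0.   -0.   -0.   -0.    0.05  0.17  0.24  0.23  0.23  0.23  0.23  0.22  0.22  0.22  0.  ]
 [ 0.06  0.06  0.06  0.33  0.33  0.33  0.23  0.04  0.04  0.    0.32  0.32 -0.   -0.    0.01  0.    0.   -0.01  0.    0.04  0.16  0.21  0.21  0.21  0.21  0.2   0.21  0.21  0.2   0.  ]
 [ 0.    0.01  0.01  0.33  0.33  0.33  0.25  0.    0.    0.    0.32  0.34 -0.   -0.    0.    0.36  0.37  0.36  0.36  0.36  0.16  0.19  0.18  0.1
[... 3873 characters left out ...]
   0.  ]
 [ 0.08  0.04  0.    0.    0.    0.    0.02  0.    0.05 -0.   -0.01  0.   -0.   -0.    0.   -0.   -0.   -0.   -0.   -0.    0.    0.04  0.04  0.04   nan  0.04  0.04 -0.01 -0.    0.  ]
 [ 0.04  0.01 -0.    0.    0.    0.    0.05  0.    0.01  0.01  0.   -0.   -0.   -0.   -0.    0.01  0.02 -0.   -0.   -0.    0.   -0.   -0.    0.   -0.   -0.    0.    0.   -0.    0.  ]
 [-0.    0.    0.    0.   -0.01  0.   -0.   -0.   -0.    0.    0.    0.01 -0.   -0.    0.    0.02  0.01 -0.   -0.   -0.   -0.01  0.    0.    0.   -0.    0.   -0.   -0.   -0.   -0.  ]]
663 ((0.3052802085876465, 0.1259569525718689), (0.24797417223453522, 0.5922545194625854), 89.9877700805664) [0.01 0.   0.03] [0.6  0.25 0.07]
```

```bash
cat >> h.py <<'E'
def rect(f,x0,x1,y0,y1,z,s):
    # ortho: rows = x decreasing, cols = y decreasing
    nx=int((x1-x0)/s);ny=int((y1-y0)/s)
    r,c=np.mgrid[:nx,:ny]; X=x1-r*s;Y=y1-c*s
    P=np.stack([X,Y,np.full_like(X,z)],-1)@f["R"].T+f["t"]
    u=f["fx"]*P[...,0]/P[...,2]+f["cx"];v=f["fy"]*P[...,1]/P[...,2]+f["cy"]
    return cv2.remap(f["img"],u.astype(np.float32),v.astype(np.float32),cv2.INTER_CUBIC)[:,:,::-1]
E
python3 - <<'E'
from h import *
out=[]
for c in("top","side"):
    f=load(c)
    R=rect(f,.48,.60,-.45,-.31,.16,.0005)
    g=cv2.cvtColor(R,cv2.COLOR_BGR2GRAY)
    th=75
    m=(g<th).astype(np.uint8)
    m[:,:0]=0
    n,l,st,ce=cv2.connectedComponentsWithStats(m)
    for i in range(1,n):
        if st[i,4]>300 :
            pts=np.argwhere(l==i)[:,::-1].astype(np.float32)
            (cx,cy),wh,a=cv2.minAreaRect(pts)
            print(c,st[i],"center x",.60-cy*.0005,"y",-.31-cx*.0005,np.array(wh)*.0005,a)
    R2=rect(f,.45,.57,.01,.15,.091,.0005)
    g2=R2.min(2).astype(int)
    k=(g2>150).astype(np.uint8)
    n,l,st,ce=cv2.connectedComponentsWithStats(k)
    for i in range(1,n):
        if 100<st[i,4]<3000: print(" cap?",c,st[i],.57-ce[i][1]*.0005,.15-ce[i][0]*.0005)
    out.append(np.vstack([cv2.resize(R,None,fx=1.2,fy=1.2),cv2.resize(R2,None,fx=1.2,fy=1.2)]))
cv2.imwrite("pics/rect.png",np.hstack(out))
E
```

```text
top [114  89  80   8 350] center x 0.5532429275512695 y -0.38677365112304685 [0.00346706 0.03951196] 88.21009063720703
top [ 61  92  29  30 311] center x 0.5489999961853027 y -0.3452500038146973 [0.00813173 0.01873833] 45.0
top [ 180   92   37   83 1119] center x 0.5319010314941406 y -0.413305419921875 [0.01589276 0.04264392] 15.751173973083496
top [  34  213  190   27 2724] center x 0.48665332794189453 y -0.37425311279296875 [0.01105876 0.0948539 ] 88.15238952636719
top [  0 220  31  20 546] center x 0.48524999999999996 y -0.3175 [0.0095 0.015 ] 90.0
 cap? top [121 103  29  29 664] 0.5113614457831325 0.08267394578313252Traceback (most recent call last):
  File "<stdin>", line 22, in <module>
    return _nx.concatenate(arrs, 0, dtype=dtype, casting=casting)
           ~~~~~~~~~~~~~~~^^^^^^^^^^^^^^^^^^^^^^^^^^^^^^^^^^^^^^^
ValueError: all the input array dimensions except for the concatenation axis must match exactly, but along dimension 1, the array at index 0 has size 336 and the array at index 1 has size 335
```

```bash
python3 - <<'E'
from h import *
out=[]
for c in("top","side"):
    f=load(c)
    R=rect(f,.48,.60,-.45,-.31,.16,.0005)[:240,:278]
    R2=rect(f,.45,.57,.01,.15,.091,.0005)[:240,:278]
    for A in (R,R2):
        for i in range(0,240,40): A[i,:6]=(0,0,255)
        for i in range(0,278,40): A[:6,i]=(0,0,255)
    out.append(np.vstack([cv2.resize(R,None,fx=1.2,fy=1.2),cv2.resize(R2,None,fx=1.2,fy=1.2)]))
cv2.imwrite("pics/rect.png",np.hstack(out))
E
```

```text
(no output)
```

View pics/rect.png

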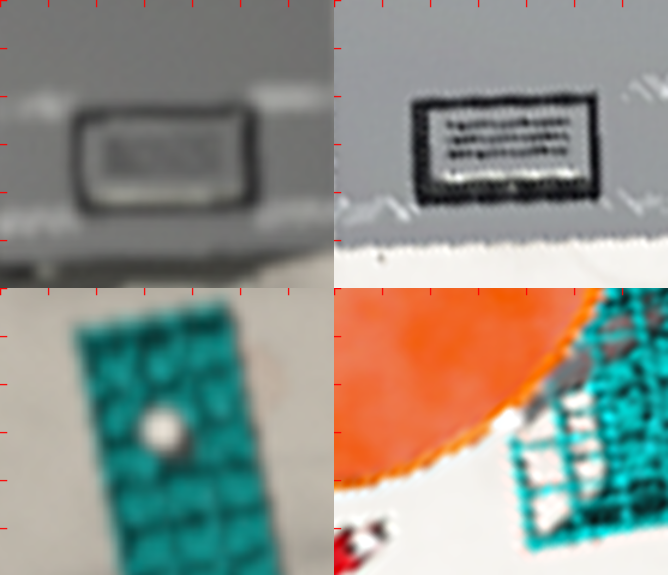

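```bash
python3 - <<'E'
from h import *
for c in("top","side"):
    f=load(c);W=cloud(f)
    for lo,hi in((.05,.12),(.12,.2),(.2,.3),(.3,.5),(.5,.9)):
        m=(W[...,2]>lo)&(W[...,2]<hi)&(W[...,0]>.35)&(W[...,1]>-.1)&(W[...,1]<.26)
        P=W[m]; 
        if len(P)>5: print(c,lo,hi,len(P),"x pct",np.percentile(P[:,0],[1,5,50]),"y at low x",P[np.argsort(P[:,0])[:5]].round(3).tolist())
E
```

```text
top 0.05 0.12 8503 x pct [0.4638177  0.59753988 0.92765238] y at low x [[0.43, 0.099, 0.059], [0.433, 0.094, 0.051], [0.433, 0.1, 0.052], [0.433, 0.097, 0.051], [0.436, 0.079, 0.054]]
top 0.12 0.2 890 x pct [0.65305747 0.65886546 0.71976245] y at low x [[0.647, -0.041, 0.123], [0.648, -0.039, 0.121], [0.648, -0.036, 0.12], [0.65, -0.05, 0.123], [0.65, -0.056, 0.122]]
top 0.2 0.3 243 x pct [0.66133398 0.69142175 0.70649002] y at low x [[0.661, 0.001, 0.218], [0.661, 0.004, 0.218], [0.661, -0.004, 0.216], [0.661, -0.002, 0.216], [0.664, 0.004, 0.218]]
top 0.3 0.5 5361 x pct [0.63097446 0.64345596 0.71192422] y at low x [[0.623, -0.042, 0.34], [0.624, -0.037, 0.336], [0.624, -0.039, 0.336], [0.625, -0.051, 0.341], [0.626, -0.035, 0.331]]
side 0.05 0.12 9418 x pct [0.48643496 0.69681671 0.95878581] y at low x [[0.439, 0.098, 0.05], [0.44, 0.092, 0.051], [0.442, 0.095, 0.05], [0.442, 0.08, 0.052], [0.443, 0.075, 0.052]]
side 0.12 0.2 1685 x pct [0.69744101 0.71243015 0.81166075] y at low x [[0.684, -0.088, 0.124], [0.686, -0.089, 0.123], [0.687, -0.086, 0.121], [0.687, -0.091, 0.122], [0.687, -0.095, 0.122]]
side 0.2 0.3 3272 x pct [0.70943263 0.71863966 0.78178167] y at low x [[0.704, 0.126, 0.24], [0.704, 0.125, 0.216], [0.705, 0.124, 0.228], [0.705, 0.123, 0.207], [0.705, 0.124, 0.239]]
side 0.3 0.5 5018 x pct [0.63660583 0.65028298 0.73853119] y at low x [[0.63, -0.048, 0.335], [0.631, -0.041, 0.336], [0.631, -0.045, 0.337], [0.631, -0.035, 0.336], [0.632, -0.039, 0.336]]
```

Call:
servo_tool([
  [[-0.031, -0.032, 0, 0], [-0.031, -0.032, 0, 0], [-0.031, -0.032, 0, 0], [-0.031, -0.032, 0, 0], [-0.031, -0.032, 0, 0], [-0.031, -0.032, 0, 0], [-0.031, -0.032, 0, 0], [-0.031, -0.032, 0, 0]],
], claw=0.093)

```text
time_s: 2.05
tool_pos: [0.4037, 0.341, 0.301]
tool_rot: [179.7, -0.1, 159.1]
ft_force: [1.3, -0.4, 0.9]
opening: 0.998
```

Call:
servo_tool([
  [[-0.019, -0.029, 0.01, -2.9], [-0.019, -0.029, 0.01, -2.9], [-0.019, -0.029, 0.01, -2.9], [-0.019, -0.029, 0.01, -2.9], [-0.019, -0.029, 0.01, -2.9], [-0.019, -0.029, 0.01, -2.9], [-0.019, -0.029, 0.01, -2.9], [-0.019, -0.029, 0.01, -2.9]],
])

```text
time_s: 2.85
tool_pos: [0.5149, 0.0756, 0.2206]
tool_rot: [179.5, 0.5, -176.9]
ft_force: [0.8, 0.1, -0.1]
opening: 1.0
```

Call:
servo_tool([
  [[0.001, 0.003, 0.004, 0.5], [0.001, 0.003, 0.004, 0.5], [0, 0, 0.004, 0.3], [0, 0, 0.004, 0], [0, 0, 0.004, 0], [0, 0, 0, 0], [0, 0, 0, 0], [0, 0, 0, 0]],
])

```text
time_s: 3.65
tool_pos: [0.5136, 0.0811, 0.1991]
tool_rot: [179.5, 0.5, -178.4]
ft_force: [1.0, -0.3, -0.4]
opening: 0.999
```

```bash
cat > look.py <<'E'
from rig import manip
import cv2,numpy as np,sys
name=sys.argv[1]; out=[]
for c,(x,y,w,h) in (("side",tuple(map(int,sys.argv[2].split(",")))),("top",tuple(map(int,sys.argv[3].split(","))))):
    f=manip.grab_frame(c); np.savez(f"{c}_{name}.npz",**f)
    out.append(cv2.resize(f["img"][y:y+h,x:x+w,::-1],(400,400),interpolation=cv2.INTER_CUBIC))
cv2.imwrite(f"pics/{name}.png",np.hstack(out))
s=manip.observe()
for k in("time_s","tool_pos","tool_rot","ft_force","ft_torque","opening","joint_pos"): print(k,np.round(s[k],4))
E
python3 look.py pre 230,110,110,110 160,120,110,110
```

```text
time_s 3.75
tool_pos [0.5136 0.0809 0.1991]
tool_rot [ 179.5165    0.4948 -178.4232]
ft_force [ 1.0265  0.6079 -1.1843]
ft_torque [ 0.0176 -0.0306  0.0258]
opening 1.0003
joint_pos [-10.9808  29.1518  -5.6782 123.7862   5.3882  26.6837  70.8453]
```

View pics/pre.png

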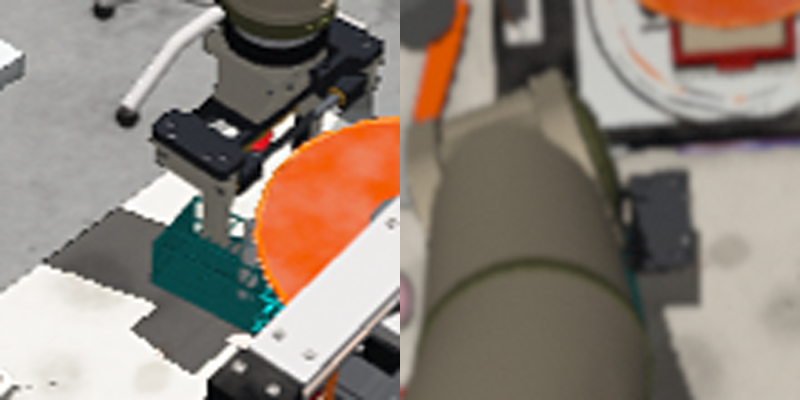

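Call:
servo_tool([
  [[0, 0, 0.01, 0], [0, 0, 0.01, 0], [0, 0, 0.01, 0], [0, 0, 0.01, 0], [0, 0, 0.005, 0], [0, 0, 0.003, 0], [0, 0, 0.002, 0], [0, 0, 0, 0]],
])

```text
time_s: 4.55
tool_pos: [0.5139, 0.081, 0.1437]
tool_rot: [179.5, 0.4, -178.5]
ft_force: [0.3, -0.4, 0.2]
opening: 1.002
```

Call:
servo_tool([
  [[0, 0, 0, 0], [0, 0, 0, 0], [0, 0, 0, 0], [0, 0, 0, 0], [0, 0, 0, 0], [0, 0, 0, 0], [0, 0, 0, 0], [0, 0, 0, 0]],
], claw=0.01)

```text
time_s: 5.35
tool_pos: [0.5145, 0.0811, 0.1451]
tool_rot: [179.5, 0.6, -178.5]
ft_force: [0.3, 0.0, -0.5]
opening: 0.365
```

Call:
servo_tool([
  [[0, 0, 0, 0], [0, 0, 0, 0], [0, 0, 0, 0], [0, 0, 0, 0], [0, 0, 0, 0], [0, 0, 0, 0], [0, 0, 0, 0], [0, 0, 0, 0]],
], claw=0.01)

```text
time_s: 6.15
tool_pos: [0.5145, 0.0811, 0.145]
tool_rot: [179.5, 0.5, -178.5]
ft_force: [-0.2, 0.4, 0.1]
opening: 0.172
```

Call:
servo_tool([
  [[0, 0, -0.01, 0], [0, 0, -0.02, 0], [0, 0, -0.03, 0], [0, 0, -0.03, 0], [0, 0, -0.03, 0], [0, 0, -0.02, 0], [0, 0, 0, 0], [0, 0, 0, 0]],
])

```text
time_s: 6.95
tool_pos: [0.5122, 0.0797, 0.2943]
tool_rot: [179.5, 0.6, -178.5]
ft_force: [-0.3, -0.3, -1.0]
opening: 0.173
```

```bash
python3 look.py lift 220,70,140,140 160,120,110,110
```

```text
time_s 7.05
tool_pos [0.5122 0.0797 0.2934]
tool_rot [ 179.5215    0.5059 -178.4439]
ft_force [ 0.1479 -0.4709 -0.7816]
ft_torque [ 0.0369 -0.0063  0.0445]
opening 0.169
joint_pos [ -9.5728  20.9565  -7.1463 119.0815   3.4805  39.5516  72.6478]
```

View pics/lift.png

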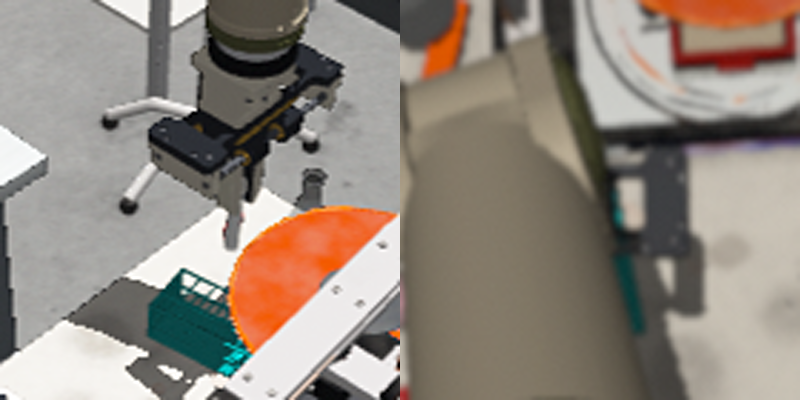

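Call:
servo_tool([
  [[0.001, -0.02, -0.01, 0], [0.001, -0.04, -0.01, 0], [0.001, -0.045, -0.01, 0], [0.001, -0.045, -0.01, 0], [0.001, -0.045, 0, 0], [0, -0.045, 0, 0], [0, -0.045, 0, 0], [0, -0.04, 0, 0]],
])

```text
time_s: 7.85
tool_pos: [0.516, -0.2498, 0.3222]
tool_rot: [179.3, -0.3, -177.6]
ft_force: [0.3, 0.4, 0.6]
opening: 0.171
```

Call:
servo_tool([
  [[-0.004, -0.04, 0, 0], [-0.004, -0.03, 0, 0], [-0.004, -0.02, 0, 0], [-0.004, -0.01, 0, 0], [-0.002, -0.005, 0, 0], [0, 0, 0, 0], [0, 0, 0, 0], [0, 0, 0, 0]],
])

```text
time_s: 8.65
tool_pos: [0.5355, -0.3611, 0.311]
tool_rot: [178.9, -1.1, -177.9]
ft_force: [0.2, -0.4, -0.4]
opening: 0.174
```

```bash
python3 look.py over 110,180,160,160 320,120,110,110
```

```text
time_s 8.75
tool_pos [ 0.5356 -0.3611  0.3113]
tool_rot [ 178.9175   -1.091  -177.8638]
ft_force [-0.1295  0.194   0.1981]
ft_torque [ 0.0589 -0.0618  0.0022]
opening 0.1767
joint_pos [ 30.6395  28.8056  -2.3058 101.1009   0.9416  51.6081 120.1359]
```

View pics/over.png

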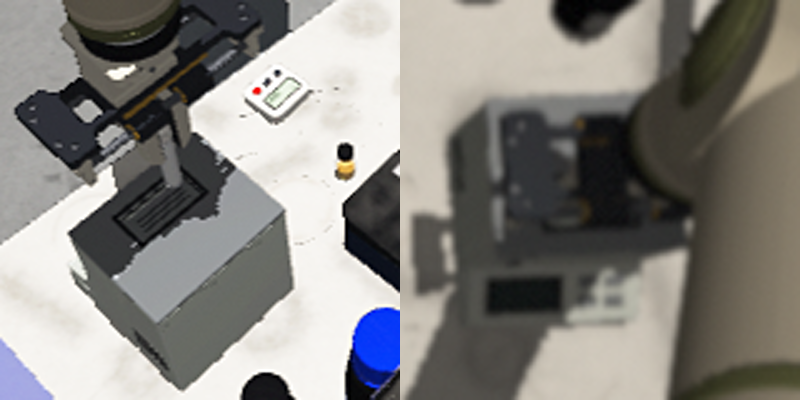

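Call:
servo_tool([
  [[-0.001, -0.008, 0, 0.1], [-0.001, -0.008, 0, 0], [0, -0.005, 0, 0], [0, 0, 0, 0], [0, 0, 0, 0], [0, 0, 0, 0], [0, 0, 0, 0], [0, 0, 0, 0]],
])

```text
time_s: 9.55
tool_pos: [0.5387, -0.3834, 0.3116]
tool_rot: [178.9, -1.0, -177.9]
ft_force: [0.1, -0.1, -0.3]
opening: 0.175
```

```bash
python3 look.py over2 140,210,80,80 320,120,110,110; python3 - <<'E'
from h import *
from rig import manip
d=np.load("side_over2.npz")
f={k:d[k] for k in d.files}
s=manip.observe();T=np.array(s["tool_pos"])
b=T+np.array([-.0054,.002,-.142])
for o in((0,0,0),(.0018,-.0015,0)):
    print(proj(f,b+np.array(o)),(proj(f,b+np.array(o))-[140,210])*5)
    print("port axis at rim",(proj(f,np.array([.534,-.3806,.16])+o)-[140,210])*5)
E
```

```text
time_s 9.65
tool_pos [ 0.5387 -0.3834  0.3116]
tool_rot [ 178.9541   -1.0397 -177.9356]
ft_force [ 0.8317  0.1206 -0.6148]
ft_torque [ 0.0324 -0.0211  0.0188]
opening 0.1763
joint_pos [ 32.0529  29.8225  -2.1421  99.0854   0.9261  52.5505 121.6634]
[171.99847026 258.0801227 ] [159.99235129 240.40061351]
port axis at rim [165.75283442 251.32578064]
[171.95109973 258.98999014] [159.75549866 244.9499507 ]
port axis at rim [165.52718643 255.85662934]
```

View pics/over2.png

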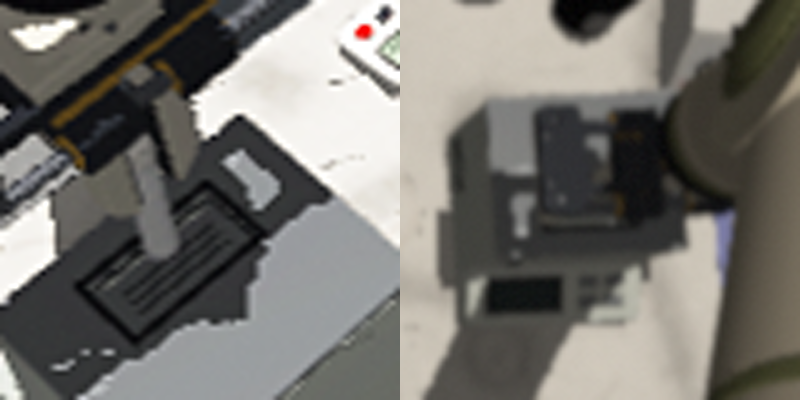

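```bash
python3 - <<'E'
from h import *
d=np.load("side_over2.npz")
im=d["img"][225:285,150:200,::-1]
im=cv2.resize(im,None,fx=10,fy=10,interpolation=cv2.INTER_CUBIC)
im=cv2.convertScaleAbs(im,alpha=1.6,beta=10)
for k in range(0,600,50): cv2.putText(im,str(225+k//10),(0,k+5),0,.35,(0,0,255));im[k,:8]=(0,0,255)
for k in range(0,500,50): cv2.putText(im,str(150+k//10),(k,10),0,.35,(0,0,255))
cv2.imwrite("pics/over2z.png",im)
E
```

```text
(no output)
```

View pics/over2z.png

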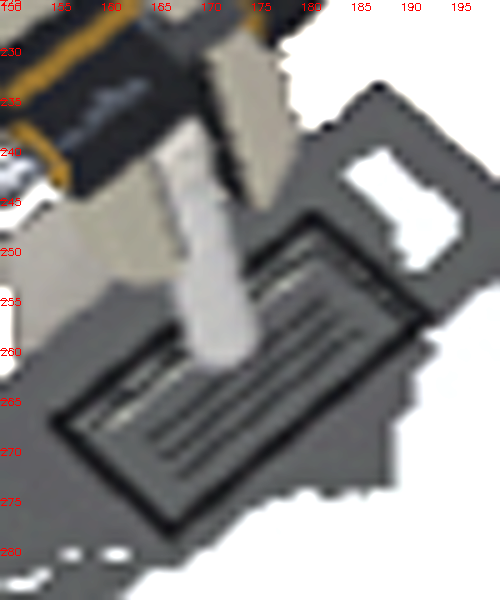

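```bash
python3 - <<'E'
from h import *
f=load("side")
print("depth px/mm",412/ (f["R"]@[.535,-.38,.16]+f["t"])[2]/1000)
C=[onplane(f,u-.5,v-.5,.16) for u,v in((180.5,246),(193,256.5),(167,278.5),(154.5,267))]
C=np.array(C);print(C.round(4),C.mean(0))
print("tube bottom",onplane(f,172-.5,259.3-.5,.1696))
E
```

```text
depth px/mm 0.44307282910125523
[[ 0.5138 -0.3455  0.16  ]
 [ 0.5562 -0.3428  0.16  ]
 [ 0.5593 -0.418   0.16  ]
 [ 0.5166 -0.4204  0.16  ]] [ 0.53647491 -0.38166599  0.16      ]
tube bottom [ 0.53399038 -0.38328958  0.1696    ]
```

Call:
servo_tool([
  [[-0.0005, 0.0005, 0.004, 0], [0, 0, 0.006, 0], [-0.0005, 0, 0.006, 0], [0, 0, 0.008, 0], [0, 0, 0.008, 0], [0, 0, 0.008, 0], [0, 0, 0.006, 0], [0, 0, 0, 0]],
])

```text
time_s: 10.45
tool_pos: [0.5379, -0.3815, 0.2604]
tool_rot: [178.9, -1.2, -177.9]
ft_force: [-0.6, 0.5, 0.5]
opening: 0.176
```

Call:
servo_tool([
  [[-0.0002, -0.0002, 0.004, 0], [0, 0, 0.004, 0], [0, 0, 0.004, 0], [0, 0, 0.003, 0], [0, 0, 0.003, 0], [0, 0, 0.002, 0], [0, 0, 0.002, 0], [0, 0, 0, 0]],
])

```text
time_s: 11.25
tool_pos: [0.5382, -0.3817, 0.2371]
tool_rot: [178.9, -1.1, -177.9]
ft_force: [0.2, -0.1, -0.3]
opening: 0.167
```

```bash
python3 look.py ins 140,200,80,80 320,120,110,110
```

```text
time_s 11.35
tool_pos [ 0.5382 -0.3817  0.2373]
tool_rot [ 178.9492   -1.0919 -177.9379]
ft_force [-0.3231 -0.6746  0.0784]
ft_torque [-0.0902  0.0313 -0.0578]
opening 0.1746
joint_pos [ 31.9583  34.3248  -2.1928 102.975    1.3319  44.2116 121.2164]
```

View pics/ins.png

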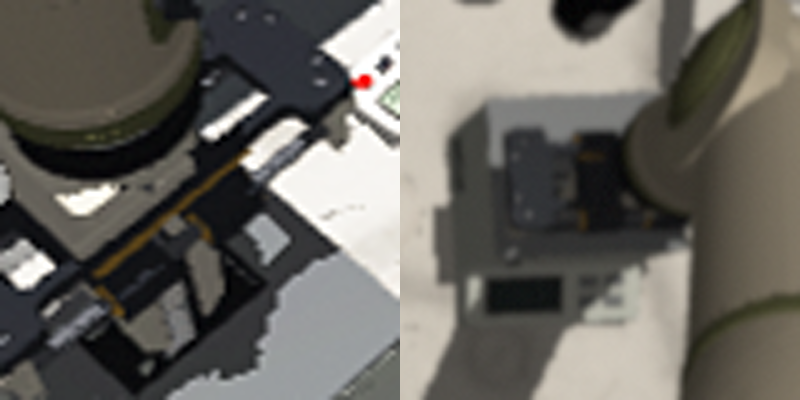

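Call:
servo_tool([
  [[0, 0, 0.002, 0], [0, 0, 0.002, 0], [0, 0, 0.002, 0], [0, 0, 0.002, 0], [0, 0, 0.002, 0], [0, 0, 0.001, 0], [0, 0, 0.001, 0], [0, 0, 0, 0]],
])

```text
time_s: 12.15
tool_pos: [0.5385, -0.3817, 0.2253]
tool_rot: [179.0, -1.0, -177.9]
ft_force: [-0.5, -0.4, 2.7]
opening: 0.176
```

Call:
servo_tool([
  [[0, 0, 0.002, 0], [0, 0, 0.002, 0], [0, 0, 0.002, 0], [0, 0, 0.002, 0], [0, 0, 0.002, 0], [0, 0, 0.001, 0], [0, 0, 0.001, 0], [0, 0, 0, 0]],
])

```text
time_s: 12.95
tool_pos: [0.5382, -0.3817, 0.213]
tool_rot: [179.0, -1.0, -178.0]
ft_force: [-1.1, -0.2, 4.3]
opening: 0.176
```

Call:
servo_tool([
  [[0, 0, 0.002, 0], [0, 0, 0.002, 0], [0, 0, 0.002, 0], [0, 0, 0.002, 0], [0, 0, 0.002, 0], [0, 0, 0.002, 0], [0, 0, 0.001, 0], [0, 0, 0, 0]],
])

```text
time_s: 13.75
tool_pos: [0.538, -0.3817, 0.1987]
tool_rot: [179.0, -1.0, -178.0]
ft_force: [-1.2, 0.0, 2.4]
opening: 0.173
```

Call:
servo_tool([
  [[0, 0, 0, 0], [0, 0, 0, 0], [0, 0, 0, 0], [0, 0, 0, 0], [0, 0, 0, 0], [0, 0, 0, 0], [0, 0, 0, 0], [0, 0, 0, 0]],
], claw=0.026)

```text
time_s: 14.55
tool_pos: [0.537, -0.3811, 0.1973]
tool_rot: [178.9, -1.1, -178.0]
ft_force: [-1.3, -0.6, 0.8]
opening: 0.281
```

Call:
servo_tool([
  [[0, 0, -0.005, 0], [0, 0, -0.01, 0], [0, 0, -0.01, 0], [0, 0, -0.01, 0], [0, 0, -0.01, 0], [0, 0, -0.01, 0], [0, 0, -0.005, 0], [0, 0, 0, 0]],
])

```text
time_s: 15.35
tool_pos: [0.5396, -0.3823, 0.2648]
tool_rot: [179.0, -0.9, -177.9]
ft_force: [0.5, -0.3, -0.8]
opening: 0.279
```

```bash
python3 look.py rel 140,200,80,80 320,120,110,110
```

```text
time_s 15.45
tool_pos [ 0.5393 -0.3821  0.2638]
tool_rot [ 179.0078   -0.9615 -177.9268]
ft_force [ 1.5069 -1.0434  0.1404]
ft_torque [-0.0609 -0.0371 -0.0266]
opening 0.278
joint_pos [ 31.9628  32.6365  -2.2027 101.6942   1.1748  47.0369 121.3477]
```

View pics/rel.png

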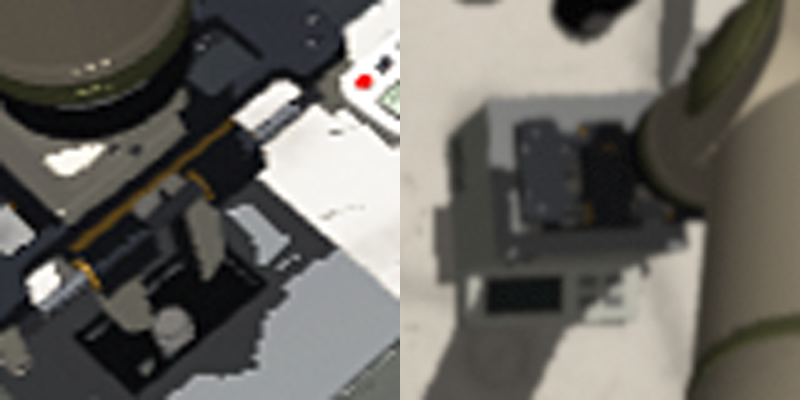

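Call:
servo_tool([
  [[0.001, 0, 0, 0], [0, 0, 0, 0], [0, 0, 0, 0], [0, 0, 0, 0], [0, 0, 0, 0], [0, 0, 0, 0], [0, 0, 0, 0], [0, 0, 0, 0]],
], claw=0.0)

```text
time_s: 16.25
tool_pos: [0.5375, -0.3817, 0.2615]
tool_rot: [178.9, -1.1, -177.9]
ft_force: [0.2, 0.1, 0.4]
opening: 0.005
```

```bash
python3 look.py rel2 140,200,80,80 320,120,110,110; python3 - <<'E'
from h import *
f=load("side"); print(onplane(f,140+175/5-.5,200+325/5-.5,.143))
E
```

```text
time_s 16.35
tool_pos [ 0.5375 -0.3817  0.2616]
tool_rot [ 178.8889   -1.1403 -177.92  ]
ft_force [-0.1164 -0.1075 -0.0436]
ft_torque [ 0.017  -0.0023 -0.007 ]
opening 0.009
joint_pos [ 32.0155  32.7333  -2.208  101.902    1.1792  46.9474 121.3939]
[ 0.53514026 -0.38097941  0.143     ]
```

View pics/rel2.png

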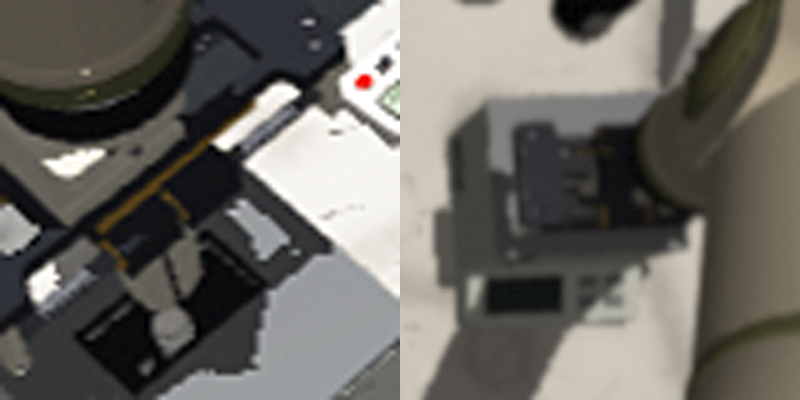

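Call:
servo_tool([
  [[-0.0002, 0, 0.006, 0], [0, 0, 0.006, 0], [0, 0, 0.006, 0], [0, 0, 0.005, 0], [0, 0, 0.004, 0], [0, 0, 0.002, 0], [0, 0, 0.002, 0], [0, 0, 0, 0]],
])

```text
time_s: 17.15
tool_pos: [0.5374, -0.3812, 0.2277]
tool_rot: [178.9, -1.1, -177.9]
ft_force: [0.3, -0.1, 2.0]
opening: 0.002
```

Call:
servo_tool([
  [[0, 0, 0.001, 0], [0, 0, 0.001, 0], [0, 0, 0.001, 0], [0, 0, 0.001, 0], [0, 0, 0.001, 0], [0, 0, 0.001, 0], [0, 0, 0.001, 0], [0, 0, 0, 0]],
])

```text
time_s: 17.95
tool_pos: [0.5378, -0.3816, 0.2221]
tool_rot: [179.0, -1.0, -177.9]
ft_force: [-0.4, 0.8, 4.7]
opening: 0.006
```

Call:
servo_tool([
  [[0, 0, 0.002, 0], [0, 0, 0.002, 0], [0, 0, 0.002, 0], [0, 0, 0.002, 0], [0, 0, 0.002, 0], [0, 0, 0.002, 0], [0, 0, 0.001, 0], [0, 0, 0, 0]],
])

```text
time_s: 18.75
tool_pos: [0.5382, -0.3812, 0.2088]
tool_rot: [179.0, -0.9, -177.9]
ft_force: [0.1, 0.5, 4.7]
opening: 0.0
```

Call:
servo_tool([
  [[0, 0, 0.001, 0], [0, 0, 0.001, 0], [0, 0, 0.001, 0], [0, 0, 0.0005, 0], [0, 0, 0, 0], [0, 0, 0, 0], [0, 0, 0, 0], [0, 0, 0, 0]],
])

```text
time_s: 19.55
tool_pos: [0.5383, -0.3812, 0.2051]
tool_rot: [179.0, -0.9, -177.9]
ft_force: [-0.3, 0.6, 4.1]
opening: 0.007
```

Call:
servo_tool([
  [[0, 0, 0.0005, 0], [0, 0, 0.0005, 0], [0, 0, 0.0005, 0], [0, 0, 0, 0], [0, 0, 0, 0], [0, 0, 0, 0], [0, 0, 0, 0], [0, 0, 0, 0]],
])

```text
time_s: 20.35
tool_pos: [0.5383, -0.3811, 0.2035]
tool_rot: [179.0, -0.9, -177.9]
ft_force: [0.3, 1.1, 4.6]
opening: 0.009
```

Tips now 40.5 mm below the rim; 4–5 N is still brake force only. Small steps follow.

Call:
servo_tool([
  [[0, 0, 0.0005, 0], [0, 0, 0.0005, 0], [0, 0, 0.0005, 0], [0, 0, 0, 0], [0, 0, 0, 0], [0, 0, 0, 0], [0, 0, 0, 0], [0, 0, 0, 0]],
])

```text
time_s: 21.15
tool_pos: [0.5384, -0.3811, 0.2019]
tool_rot: [179.0, -0.9, -177.9]
ft_force: [-0.3, 0.4, 4.4]
opening: 0.006
```

```bash
python3 - <<'E'
from rig import manip
for i in range(3):
    manip.grab_frame("top"); s=manip.observe(); print([round(x,2) for x in s["ft_force"]],s["tool_pos"][2])
E
```

```text
[np.float64(-1.05), np.float64(0.38), np.float64(4.01)] 0.20190026152885376
[np.float64(1.64), np.float64(-0.42), np.float64(3.94)] 0.20189618449749291
[np.float64(-0.61), np.float64(-0.84), np.float64(3.78)] 0.20189049620179375
```

Call:
servo_tool([
  [[0, 0, 0.0005, 0], [0, 0, 0.0005, 0], [0, 0, 0.0005, 0], [0, 0, 0, 0], [0, 0, 0, 0], [0, 0, 0, 0], [0, 0, 0, 0], [0, 0, 0, 0]],
])

```text
time_s: 22.1
tool_pos: [0.5384, -0.3811, 0.2005]
tool_rot: [179.0, -0.8, -177.9]
ft_force: [0.4, 1.2, 4.7]
opening: 0.006
```

Call:
servo_tool([
  [[0, 0, 0.0005, 0], [0, 0, 0.0005, 0], [0, 0, 0.0005, 0], [0, 0, 0, 0], [0, 0, 0, 0], [0, 0, 0, 0], [0, 0, 0, 0], [0, 0, 0, 0]],
])

```text
time_s: 22.9
tool_pos: [0.5387, -0.3814, 0.2004]
tool_rot: [179.1, -0.8, -177.9]
ft_force: [-1.1, 0.2, 4.9]
opening: 0.003
```

Call:
servo_tool([
  [[0, 0, 0.0005, 0], [0, 0, 0.0005, 0], [0, 0, 0.0005, 0], [0, 0, 0, 0], [0, 0, 0, 0], [0, 0, 0, 0], [0, 0, 0, 0], [0, 0, 0, 0]],
])

```text
time_s: 23.7
tool_pos: [0.5387, -0.3814, 0.2003]
tool_rot: [179.1, -0.7, -177.9]
ft_force: [0.3, 0.3, 4.3]
opening: 0.005
```

Call:
servo_tool([
  [[0, 0, 0.001, 0], [0, 0, 0.001, 0], [0, 0, 0, 0], [0, 0, 0, 0], [0, 0, 0, 0], [0, 0, 0, 0], [0, 0, 0, 0], [0, 0, 0, 0]],
])

```text
time_s: 24.5
tool_pos: [0.5388, -0.3813, 0.2003]
tool_rot: [179.2, -0.7, -177.9]
ft_force: [-0.3, 0.4, 4.4]
opening: 0.004
```

Call:
servo_tool([
  [[0, 0, 0, 0], [0, 0, 0, 0], [0, 0, 0, 0], [0, 0, 0, 0], [0, 0, 0.0005, 0], [0, 0, 0.0005, 0], [0, 0, 0.0005, 0], [0, 0, 0.0005, 0]],
])

```text
time_s: 25.3
tool_pos: [0.5391, -0.3814, 0.1997]
tool_rot: [179.2, -0.6, -177.9]
ft_force: [-0.2, 0.3, 8.6]
opening: 0.003
```

Call:
servo_tool([
  [[0, 0, 0.0005, 0], [0, 0, 0.0005, 0], [0, 0, 0.0008, 0], [0, 0, 0.0008, 0], [0, 0, 0.0008, 0], [0, 0, 0.0008, 0], [0, 0, 0.0008, 0], [0, 0, 0.0008, 0]],
])

```text
time_s: 26.1
tool_pos: [0.5394, -0.3812, 0.1991]
tool_rot: [179.3, -0.5, -178.0]
ft_force: [-1.8, 1.9, 12.0]
opening: 0.005
```

Call:
servo_tool([
  [[0, 0, 0.0008, 0], [0, 0, 0.0008, 0], [0, 0, 0.0008, 0], [0, 0, 0.001, 0], [0, 0, 0.001, 0], [0, 0, 0.001, 0], [0, 0, 0.001, 0], [0, 0, 0.001, 0]],
])

```text
time_s: 26.9
tool_pos: [0.5393, -0.3811, 0.1987]
tool_rot: [179.4, -0.3, -178.0]
ft_force: [-2.4, 2.1, 13.9]
opening: 0.009
```

Stop confirmed (14 N with almost no advance). Withdraw.

Call:
servo_tool([
  [[0, 0, -0.005, 0], [0, 0, -0.01, 0], [0, 0, -0.015, 0], [0, 0, -0.02, 0], [0, 0, -0.02, 0], [0, 0, -0.02, 0], [0, 0, -0.02, 0], [0, 0, -0.02, 0]],
])

```text
time_s: 27.7
tool_pos: [0.5379, -0.3818, 0.3336]
tool_rot: [179.1, -0.7, -178.0]
ft_force: [-0.4, -0.8, 0.3]
opening: 0.009
```

Call:
servo_tool([
  [[0.01, 0.02, -0.01, 0], [0.02, 0.03, 0, 0], [0.02, 0.04, 0, 0], [0.01, 0.04, 0, 0], [0, 0.04, 0, 0], [0, 0.03, 0, 0], [0, 0.02, 0, 0], [0, 0, 0, 0]],
])

```text
time_s: 28.5
tool_pos: [0.4683, -0.1582, 0.3573]
tool_rot: [179.5, -0.1, -178.1]
ft_force: [0.7, -0.5, 0.1]
opening: 0.003
```

```bash
python3 look.py end 130,210,120,120 180,120,240,110
```

```text
time_s 28.6
tool_pos [ 0.4685 -0.1609  0.357 ]
tool_rot [ 1.795462e+02 -4.880000e-02 -1.783095e+02]
ft_force [ 0.621  -0.7037 -0.2759]
ft_torque [ 0.0289 -0.0103 -0.057 ]
opening 0.003
joint_pos [ 16.9199  14.9362  -5.4066 117.1152   1.2903  48.1718 102.5216]
```

View pics/end.png

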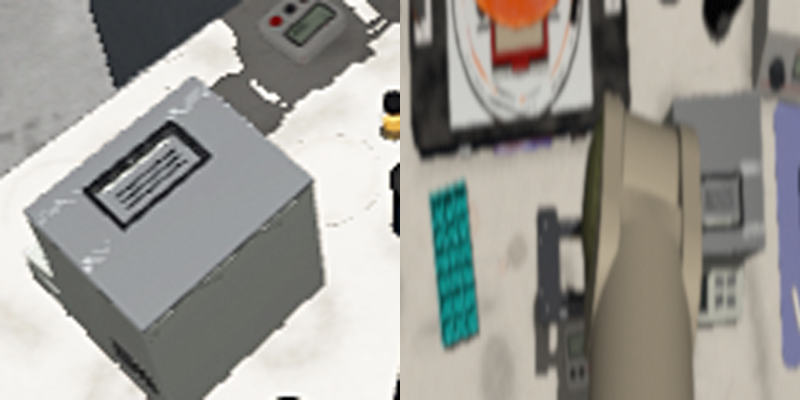

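```bash
python3 - <<'E'
from h import *
for n in("0","_end"):
    f=np.load(f"top{n}.npz")["img"][160:222,190:240].astype(int)
    m=(f[...,1]-f[...,0]>50); r,c=np.nonzero(m); print(n,m.sum(),r.mean()+160,c.mean()+190)
from rig import manip
manip.finish_job()
E
```

```text
0 845 192.44852071005917 212.12071005917159
_end 904 192.16482300884957 211.96681415929203
the job is handed in; nothing more can be done
```

I loaded the tube into the reader and handed the job in at about 28.6 s of the 72 s allowed; it reports no verdict. I gripped the tube by the cap, lifted it out of the rack and carried it upright. I lowered it through the flap into the bore until its top was about 15 mm below the rim, and released it there. Then I pressed the cap down with the closed fingertips.

**Stop:** The push stayed at about 4–5 N, which is the carriage's brake, until the cap top was about 44 mm below the rim. There it rose through 8.6 and 12 to 13.9 N with about 1 mm more travel, which I took as the stop. The readings I took stayed well under 25 N.

**Flap and rack:** After I backed the arm away, the last pictures show the flap looking shut and level, as it did at the start, and the rack empty. The rack's centre moved less than 0.5 pixel (about 1 mm) from the first picture. The gripper was clear of everything.

**Disagreements:**
- **Cameras:** They disagreed by about 3–5 mm on positions, so I averaged them and fine-aligned the tube to the port in the side view.
- **Tilt:** The tool tilted by up to about 2° on the way, and I corrected the tube's position for it.
- **Small steps:** Two or three presses near the stop seemed to do nothing. The force eased off during the still rows at the end of each call, so I kept pressing to the last row to read it.

**Not seen directly:** I could not see the tube once the flap had shut. Its upright, home position is inferred from the forces and the arm's position.

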